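# Refit a pipe-rest roller and hold its snap ring open at the groove

### The arm

A 6-joint arm with a two-finger parallel gripper is mounted at the origin on the work surface. World frame = base frame: x ahead of the robot, y to its left, z up, the work surface at z = 0. Lengths are in m, angles in rad, forces in N, time in s.
With the tool pointing down it reaches from about 0.3 to 0.75 m from the base axis. Payload 8.5 kg.
Tool frame: the origin (TCP) lies midway between the tips of the shut fingers; the grasp point (between the pads) lies 19 mm behind it; z points along the fingers, x is the direction in which the jaws open and shut, and the axes are right-handed (so a half turn about z gives the same grasp; the last joint's range is limited). The gripper opens to 88 mm and grips with 3 to 60 N. Pads are 18 mm wide; open, the fingers measure 123 mm over their backs; the gripper's body (75 mm by 187 mm) begins 45 mm behind the grasp point.
Start: joints at [1.128, 0.381, 1.297, -0, 1.464, -0.215], TCP at [0.124, 0.536, 0.239] pointing down, gripper open.
Joint ranges: [-3.11, 3.11], [-0.89, 2.33], [0.22, 2.48], [-1.42, 4.56], [0.17, 2.85], [-2.88, 2.88]. Speed limits (rad/s): [2.39, 2.39, 3.14, 3.14, 3.14, 3.14].

### API

Orientations are given as a unit quaternion [x, y, z, w].
In Python, from workcell import ctrl, eyes gives the robot as it stands.
- The arm moves only by the tool apply_moves, never from a script. Its argument "deltas" is a list of rows, each a list of 2 entries, a list of its own where there are three numbers: the shift along the tool's x, y, z in cm, then the turn, a rotation vector about the tool's x, y, z in degrees. A call has 1 to 20 rows; each row shifts and turns the commanded pose from where the row before left it, along the tool's axes as they then stand; what a row does not reach is not made up. A row lasts 1/12 s, in which the tool goes at most 41.7 mm and 7.16 degrees, less where a joint would pass 70% of its speed; a pose out of reach is approached as far as the arm can. A call is refused whole if a number of a shift passes 4.17 or a number of a turn 7.16, either way. A call with a gripper value outside its range is refused whole. "fingers" is the finger opening in cm, from 0 to 8.81, set as the call begins (left out, the last holds). The fingers move at their own pace and stop on an object; the grip force is fixed at half the most. Time passes only in rows, so rows that do not move let the fingers close. It gives the time, the measured TCP pose, the force and the opening at its end, in the units of the state.
- ctrl.get_state(): the state, without advancing time (a new reading comes with each control period).
- eyes.grab_frame(name): name is "side" or "top"; returns a dict with "image" (384x512x3 uint8, red, green, blue), "range_z" (384x512 float32, m along the optical axis (not along the pixel's ray), 0 where there is no reading), "fx", "fy", "cx", "cy" (pixels), "R" (3x3) and "t" (3): a world point X has camera coordinates R X + t. Camera axes: x right, y down, z forward; pixel columns grow to the right and rows downward; lengths in m; the calibration is good to about 2 mm. A picture is of the moment at which its call begins.
- ctrl.hand_in(): hands the job in, once; it reports no verdict.
The state is a dict: "time": time; "joint_positions": joint angles; "joint_velocities": joint speeds; "joint_efforts": joint torques, N m; "eef_pos": TCP position; "tcp_rot": TCP orientation; "ft_force": force on the tool from outside, world axes, zero at the start; "torque": the same for the moment, N m; "finger_gap": opening from 0.0 (shut) to 1.0 (fully open).
Only numpy, scipy, OpenCV 4.12 (cv2) and the standard library are available. Lean on these libraries where they do the work, as an engineer would, in place of code of your own. Each camera call takes 0.05 s, during which the arm holds its last target. There are 200 camera calls.

### The job

Finish refitting the roller of the blowpipe rest: slip the loose brass roller down onto the bare axle stub until it is fully home and let go of it. Then take the snap ring pliers, spread the snap ring with them (never with the fingers), slide it level over the end of the axle down to the groove, and stop there. Finish while still holding the squeezed pliers, with the ring spread open around the axle at the height of the groove, not snapped in and not resting on the roller: the fit is checked before it is let in. Leave the grease tin, the bowl and the tumbler alone.

Things in the scene. Friction and masses are not known exactly. Their poses are not given: they have to be found in the camera images.
- roller_center (a point): loose brass roller, 0.3 kg, lying flat on the bench: a plain wheel 54 mm in diameter and 28 mm high, with a hub 35 mm in diameter standing 6 mm out of its upper face (34 mm in all); bore 28 mm right through. Point on its axis half-way up (17 mm above its underside); z along the axis. The hub side stays up.
- roller: the same roller as a whole; origin on its axis at its underside
- pipe_rest: the blowpipe rest, fixed: a red plate (90 by 184 mm, top 34 mm above the bench) laid flat with two upright axle stubs 95 mm apart. Origin on the bench under the bare stub, z up, y towards the other stub, which already carries an identical roller and ring as an example; a red tube leaves the plate towards +x
- axle_groove (a point): bare axle stub, an upright steel pin 25 mm in diameter: point on its axis at mid-height of its dark groove, 76 mm above the bench; z up. Groove 22 mm in diameter and 8 mm wide (72 to 80 mm). The roller is home when it sits on the 36 mm wide collar, 37 mm above the bench: its centre then lies 22 mm below this point, and its hub ends 1 mm below the groove.
- axle_tip (a point): end face of the same bare axle stub, on its axis, 98 mm above the bench; the last 6 mm are chamfered down to 17 mm in diameter
- kit_block: pale wooden block, 68 by 72 mm, 30 mm high, fixed, on which the ring lies. A peg 19 mm in diameter, 7 mm high, stands inside the ring. Under the ring's two ends a slot (15 mm in x, 60 mm in y, 14 mm deep, centred 16.7 mm ahead of the origin) gives room for the plier tips. Origin on the bench under ring_center, x and y as the ring's
- ring_center (a point): loose snap ring, dark spring steel, 4 mm thick, 47 by 40 mm, horseshoe-shaped: a gap and two straight ends to +x. Point half-way up at the centre of its opening when spread: this goes on the axle's axis. z up, x out through the gap, y to the left end. Relaxed it is smaller than the axle; its halves flex at the back; some 6 N on each end spreads it fully.
- ring: the same snap ring as a whole; origin on its underside, 2 mm below ring_center
- ring_l_end (a point): inner face of the ring's left (+y) end, half-way up, where the plier tip pushes, 16.7 mm ahead (+x) of ring_center. Distance to ring_r_end: 26 mm relaxed, about 42 mm fully spread; the ring slides over the axle from 36 mm on
- ring_r_end (a point): the same on the ring's right (-y) end
- tool_block: dark wooden tool block, 50 by 90 mm, 80 mm high, fixed, with a slot along y in which the pliers stand; origin under its centre
- pliers_grip (a point): where to grip the snap ring pliers: midway between the yellow handles, 162 mm above the bench, 20 mm below the handle ends. x hinge axis, y the line on which the handles close, z up. Handles 14 mm deep in x, sprung open: 58 mm over their outside here and 63 mm at the ends; squeezed to their built-in stop 24 mm. 3 N starts to squeeze them, 12 N reaches the stop with the ring on.
- pliers: the pliers as a whole, steel, 167 mm long, 0.17 kg, upright, tips down, in the tool block; lift straight up 80 mm to free them. Origin at the hinge, 72 mm below pliers_grip and 70 mm above pliers_tip. Squeezing the handles moves the TIPS APART, and lets the pliers sink 5 to 10 mm in the fingers. They turn half round just as well
- pliers_tip (a point): midway between the plier tips (each 7 mm deep in x) at mid-height of their outer grooves when spread (relaxed, these hang 3 mm lower), 142 mm below pliers_grip. Groove 5.6 mm high, for the ring's end; shoulder above, 2.6 mm lip below. Relaxed, the lips (7 mm across) drop into the ring's gap and the shoulders (25 mm across) stop on its ends; squeezing then spreads the ring, which hangs on the tips
- grease_tin: green tin, 52 mm in diameter, 50 mm high, loose: leave alone. Origin under its centre
- bowl: empty steel bowl, 124 mm in diameter, 55 mm high, loose: leave alone. Origin under its centre
- tumbler: amber glass tumbler, 70 mm in diameter, 90 mm high, loose: leave alone. Origin under its centre
Not all that is in view belongs to the job. Leave any blue look-alike of the roller alone. Of the things that look like the ring, the smaller one is meant.

How it is judged:
On the way, in this order (a step that is already met when the one before it is completed fails the run):
1. the roller sits fully home on the bare axle stub and has been let go (horizontal distance between roller_center and axle_groove below 0.0025 m and z of roller_center in the frame of axle_groove between -0.0245 and -0.0195 m and angle between roller_center's own z axis and vertical below 0.08 rad and contact force between the fingers and roller below 0.1 N and linear speed of roller below 0.02 m/s), for 0.2 s.
2. the ring, spread by the pliers, hangs above the end of the axle and over it (distance between ring_l_end and ring_r_end above 0.036 m and contact force between ring and pliers above 0.5 N and horizontal distance between ring_center and axle_tip below 0.008 m and z of ring_center in the frame of axle_tip above 0.002 m), for 0.05 s.
At the end, for the whole second after the job is handed in: Roller home on the axle (2.5 mm). Fingers still squeeze the pliers, which hold the ring spread (36 mm or more between its ends) around the axle: within 4 mm of the axis, 2.8 mm of the groove's middle in height, 8 degrees of level, not on the roller, under 3 N on the axle (horizontal distance between roller_center and axle_groove below 0.0025 m and z of roller_center in the frame of axle_groove between -0.0245 and -0.0195 m and angle between roller_center's own z axis and vertical below 0.08 rad and distance between ring_l_end and ring_r_end above 0.036 m and contact force between ring and pliers above 0.5 N and horizontal distance between ring_center and axle_groove below 0.004 m and z of ring_center in the frame of axle_groove between -0.0028 and 0.0028 m and angle between ring_center's own z axis and vertical below 0.14 rad and contact force between ring and roller below 0.3 N and contact force between ring and pipe_rest below 3 N and contact force between the fingers and pliers above 2 N); the arm keeps its last pose, push and grip.
It fails at once if the ring is touched by the fingers: only the pliers handle it (contact force between the fingers and ring above 0.5 N).
It fails at once if the grease tin is disturbed (moved over 20 mm) (distance of grease_tin from where it was at the start of the episode above 0.02 m).
It fails at once if the bowl is disturbed (moved over 20 mm) (distance of bowl from where it was at the start of the episode above 0.02 m).
It fails at once if the tumbler is disturbed (moved over 20 mm) (distance of tumbler from where it was at the start of the episode above 0.02 m).
It also fails if it takes over 64 s, if anything falls off the work surface, if the arm or the gripper's body presses on something with over 40 N, if the wrist force passes 120 N, or if a joint passes its speed limit or range.

## Working session

There is one attempt and no reset: what is moved stays moved. The work goes in short steps, Python scripts to look and compute and a tool call to move; the robot and the scene stay as the last step left them, time stands still between calls to the robot, and variables do not carry over. Pictures are saved under pics/ and viewed, about 8 in all and at most 12, crops included, and the job is handed in when it is done.

Besides the shell and the picture viewer there is one more tool, called as name(argument=value, ...) on one line, values as JSON. apply_moves: Moves the arm, as the interface text tells. Its arguments: {"type":"object","properties":{"deltas":{"type":"array"},"fingers":{"type":"number"}},"required":["deltas"]}

```bash
mkdir -p pics; ls
cat > h.py <<'E'
import numpy as np, cv2
from workcell import ctrl, eyes
def grab(n):
    return eyes.grab_frame(n)
def cloud(f):
    z=f["range_z"]; v,u=np.mgrid[:z.shape[0],:z.shape[1]]
    P=np.stack([(u-f["cx"])/f["fx"]*z,(v-f["cy"])/f["fy"]*z,z],-1)
    W=(P-f["t"])@f["R"]; W[z<=0]=np.nan
    return W
def ray(f,u,v,h):
    d=f["R"].T@np.array([(u-f["cx"])/f["fx"],(v-f["cy"])/f["fy"],1.]); c=-f["R"].T@f["t"]
    return c+d*(h-c[2])/d[2]
def proj(f,X):
    p=f["R"]@np.array(X)+f["t"]; return np.array([f["fx"]*p[0]/p[2]+f["cx"],f["fy"]*p[1]/p[2]+f["cy"]])
def save(n,im,s=1):
    cv2.imwrite("pics/"+n,cv2.resize(im[...,::-1],None,fx=s,fy=s,interpolation=cv2.INTER_CUBIC))
E
python3 - <<'E'
from h import *
import pickle
print({k:np.round(v,3).tolist() if not isinstance(v,str) else v for k,v in ctrl.get_state().items()})
for n in("top","side"):
    f=grab(n);save(n+"0.png",f["image"],1.5);pickle.dump(f,open(n+"0.pkl","wb"))
    print(n,f["fx"],f["cx"],f["cy"],"cam",np.round(-f["R"].T@f["t"],3),np.round(f["R"],3).tolist())
E
```

```text
pics
{'time': 0.0, 'joint_positions': [1.128, 0.381, 1.298, -0.0, 1.464, -0.215], 'joint_velocities': [0.0, -0.002, 0.001, 0.001, -0.001, -0.0], 'joint_efforts': [-0.001, -43.794, -22.456, 0.071, 0.035, -0.0], 'eef_pos': [0.124, 0.536, 0.238], 'tcp_rot': [0.783, 0.622, -0.001, 0.0], 'ft_force': [1.179, 0.256, -0.492], 'torque': [0.007, -0.01, -0.058], 'finger_gap': 0.999}
top 360.8577763154783 251.72169748915258 193.96332798374954 cam [0.475 0.    1.082] [[-0.003, -1.0, -0.004], [-0.996, 0.003, -0.093], [0.093, 0.004, -0.996]]
side 360.8651605847846 259.77066982822845 186.30461783610542 cam [ 0.294 -0.511  0.634] [[0.877, -0.481, -0.009], [-0.323, -0.575, -0.752], [0.356, 0.662, -0.659]]
```

View pics/top0.png

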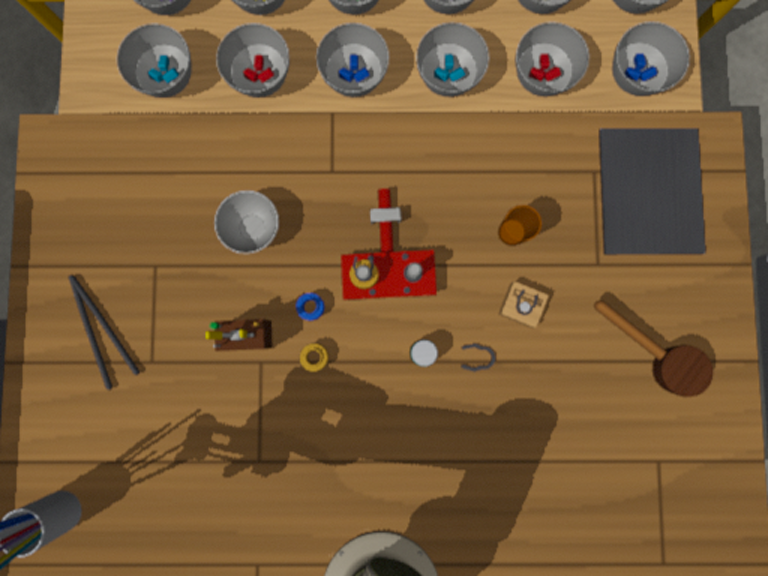

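View pics/side0.png

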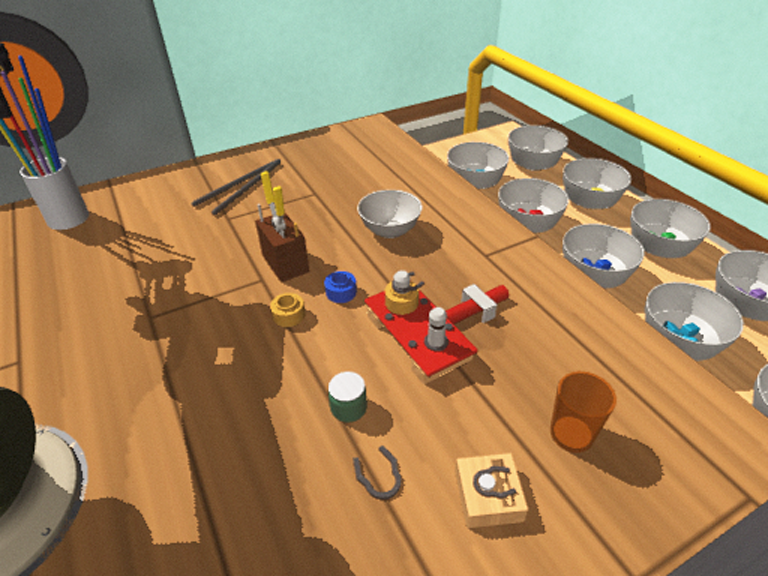

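The top view shows the brass roller at (314,357), with its blue look-alike at (310,306). The bare stub is at (413,270) and the fitted stub at (364,270). The pliers and tool block are at (240,335). The small ring lies on the pale block at (525,303), and a larger look-alike lies on the bench at (478,357). The tin is at (424,353), the bowl at (247,222) and the tumbler at (518,227). I will confirm the ring and pliers in one enlarged crop.

Run:
```python
from h import *
import pickle
F={n:pickle.load(open(n+"0.pkl","rb")) for n in("top","side")}
def circ(P):
    A=np.c_[2*P[:,:2],np.ones(len(P))];b=(P[:,:2]**2).sum(1);s=np.linalg.lstsq(A,b,rcond=None)[0];return s[:2],np.sqrt(s[2]+s[0]**2+s[1]**2)
# rough regions by ray from top
f=F["top"]
reg=dict(roller=(314,357,.03,.05),stub=(413,270,.09,.03),stub2=(364,270,.09,.03),ringblk=(525,303,.03,.06),tool=(240,335,.1,.08),tin=(424,353,.05,.045),bowl=(247,222,.03,.09),tumb=(518,227,.05,.06),blue=(310,306,.03,.04))
for k,(u,v,h,r) in reg.items():
    c=ray(f,u/1.5,v/1.5,h); print(k,"ray",np.round(c[:2],3))
    for n in F:
        W=cloud(F[n]); m=(np.hypot(W[...,0]-c[0],W[...,1]-c[1])<r)&(W[...,2]>.006)
        P=W[m]; 
        if len(P)==0: print(n,'none');continue
        t=P[P[:,2]>np.percentile(P[:,2],97)-.006]
        print("  ",n,len(P),"lo",np.round(np.nanpercentile(P,1,0),4),"hi",np.round(np.nanpercentile(P,99,0),4),"topmean",np.round(t.mean(0),4),"n",len(t))
a=F["top"]["image"];b=F["side"]["image"]
A=cv2.resize(a[185:250,315:385],(420,390),interpolation=cv2.INTER_CUBIC)   # ring top
B=cv2.resize(b[295:360,295:365],(370,345),interpolation=cv2.INTER_CUBIC)
C=cv2.resize(a[190:255,125:225],(420,273),interpolation=cv2.INTER_CUBIC) 
D=cv2.resize(b[105:190,160:220],(230,325),interpolation=cv2.INTER_CUBIC)
can=np.zeros((600,800,3),np.uint8)
A=cv2.resize(A,(320,297));can[:297,:320]=A;can[:297,320:639]=cv2.resize(B,(319,297));can[300:573,:420]=C;can[300:600,430:642]=cv2.resize(D,(212,300));save("crop1.png",can)
```

```text
roller ray [0.446 0.128]
   top 210 lo [0.4226 0.1043 0.0084] hi [0.4716 0.1553 0.0368] topmean [0.4466 0.132  0.0325] n 66
   side 403 lo [0.4201 0.1019 0.0066] hi [0.4707 0.1532 0.0355] topmean [0.4464 0.1258 0.0312] n 127
stub ray [ 0.606 -0.061]
   top 328 lo [ 0.5785 -0.0899  0.0296] hi [ 0.6346 -0.0344  0.0991] topmean [ 0.6091 -0.0619  0.0961] n 56
   side 567 lo [ 0.5788 -0.0889  0.0325] hi [ 0.633  -0.0344  0.0997] topmean [ 0.6076 -0.0672  0.0967] n 81
stub2 ray [0.607 0.029]
   top 343 lo [0.5787 0.0007 0.0316] hi [0.6308 0.0575 0.1004] topmean [0.6051 0.0321 0.0966] n 53
   side 599 lo [0.5779 0.0019 0.0328] hi [0.6329 0.0486 0.0994] topmean [0.6027 0.027  0.0966] n 66
ringblk ray [ 0.549 -0.282]
   top 632 lo [ 0.5081 -0.3206  0.008 ] hi [ 0.5887 -0.2374  0.0375] topmean [ 0.5452 -0.279   0.0321] n 270
   side 1805 lo [ 0.505  -0.3265  0.0071] hi [ 0.5857 -0.2413  0.0381] topmean [ 0.5454 -0.2834  0.0332] n 612
tool ray [0.488 0.254]
   top 811 lo [0.4638 0.2163 0.0074] hi [0.519  0.3038 0.1782] topmean [0.4901 0.2641 0.176 ] n 36
   side 1354 lo [0.4597 0.2131 0.0077] h
[... 296 characters left out ...]
] n 372
bowl ray [0.711 0.262]
   top 1180 lo [0.6502 0.2019 0.0063] hi [0.7663 0.3174 0.0574] topmean [0.7127 0.2653 0.0541] n 194
   side 1019 lo [0.649  0.198  0.0069] hi [0.765  0.3166 0.0565] topmean [0.7096 0.2633 0.0536] n 206
tumb ray [ 0.695 -0.267]
   top 496 lo [ 0.6639 -0.2979  0.0066] hi [ 0.7294 -0.2317  0.0914] topmean [ 0.6974 -0.2657  0.0887] n 120
   side 1721 lo [ 0.6623 -0.3     0.0083] hi [ 0.7274 -0.2358  0.0917] topmean [ 0.6957 -0.268   0.0891] n 329
blue ray [0.544 0.136]
   top 217 lo [0.521  0.113  0.0081] hi [0.571  0.1642 0.0361] topmean [0.545  0.1367 0.0327] n 66
   side 357 lo [0.5187 0.1099 0.0067] hi [0.569  0.1609 0.0357] topmean [0.5436 0.136  0.0322] n 90
```

View pics/crop1.png

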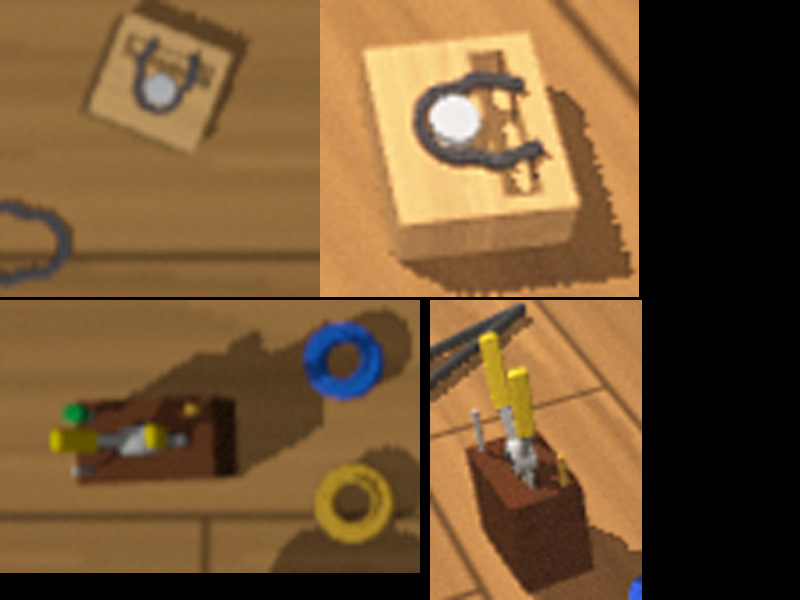

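The crop confirms two things:
- **Ring:** the small horseshoe on the pale block, with its gap over the slot, is the one meant. The larger one on the bench is left alone.
- **Pliers:** they stand in the dark block with their yellow handles open along about y, with two or three short tools beside them.

Next I refine the positions with cylinder fits and rays.

```bash
cat > m.py <<'E'
from h import *
import pickle
from scipy.optimize import least_squares
F={n:pickle.load(open(n+"0.pkl","rb")) for n in("top","side")}
def cyl(P,c,r):
    s=least_squares(lambda q:np.hypot(P[:,0]-q[0],P[:,1]-q[1])-r,c,loss='soft_l1',f_scale=.001);return s.x,np.median(np.abs(s.fun)),len(P)
def near(W,c,r,z0,z1):
    return (np.hypot(W[...,0]-c[0],W[...,1]-c[1])<r)&(W[...,2]>z0)&(W[...,2]<z1)
E
python3 - <<'E'
from m import *
for n,f in F.items():
    W=cloud(f); im=f["image"].astype(int); hsv=cv2.cvtColor(f["image"],cv2.COLOR_RGB2HSV)
    print(n)
    for k,c,r,R,z0,z1 in(("roller",(.446,.129),.04,.027,.004,.025),("rollerblue",(.545,.136),.04,.027,.004,.025),("stub",(.608,-.064),.02,.0125,.05,.09),("roller2",(.605,.03),.035,.027,.04,.063),("tin",(.455,-.083),.035,.026,.005,.045)):
        m=near(W,c,r,z0,z1); 
        if m.sum()>8: x=cyl(W[m],c,R); print(k,np.round(x[0],4),round(x[1],4),x[2])
    # top faces
    for k,c,r,z0 in(("rollertop",(.446,.129),.035,.024),("stubtop",(.608,-.064),.02,.0955),("stub2top",(.605,.03),.02,.0955)):
        P=W[near(W,c,r,z0,.11)]; e,sz,_=cv2.minAreaRect(P[:,:2].astype(np.float32)*1000); print(k,np.round(e,1),np.round(sz,1),np.round(P.mean(0),4),len(P))
    # yellow handles
    m=near(W,(.489,.259),.08,.09,.2)&(hsv[...,0]>20)&(hsv[...,0]<35)&(hsv[...,1]>150)
    nl,lab,st,ce=cv2.connectedComponentsWithStats(m.astype(np.uint8))
    for i in range(1,nl):
        if st[i,4]<6: continue
        P=W[lab==i]; hi=P[P[:,2]>P[:,2].max()-.012]
        print("handle",st[i,4],ce[i].round(1),np.round(P.min(0),3),np.round(P.max(0),3),"topend",np.round(hi.mean(0),4),len(hi))
    # block
    P=W[near(W,(.49,.259),.07,.076,.086)]; print("toolblk",[np.round(q,1) for q in cv2.minAreaRect(P[:,:2].astype(np.float32)*1000)],len(P))
    P=W[near(W,(.547,-.282),.06,.027,.034)]; print("kitblk",[np.round(q,1) for q in cv2.minAreaRect(P[:,:2].astype(np.float32)*1000)],len(P))
    # ring: dark pixels near the kit block
    m=near(W,(.547,-.282),.045,.024,.045)&(im.max(-1)<95)
    P=W[m]; print("ringdark",m.sum(),np.round(np.median(P,0),4),[np.round(q,1) for q in cv2.minAreaRect(P[:,:2].astype(np.float32)*1000)])
    m=near(W,(.547,-.282),.03,.03,.045)&(im.min(-1)>150); print("peg",m.sum(),np.round(W[m].mean(0),4) if m.any() else '')
E
```

```text
top
roller [0.448  0.1307] 0.0021 37
rollerblue [0.5481 0.1342] 0.0056 41
stub [ 0.6103 -0.0626] 0.0002 18
roller2 [0.6061 0.0309] 0.001 39
tin [ 0.4553 -0.0826] 0.0006 39
rollertop [447.1 130.5] [50.3 49. ] [0.4474 0.13   0.0291] 191
stubtop [609.9 -62.9] [18.3 16.7] [ 0.6098 -0.0628  0.0975] 34
stub2top [606.   31.9] [18.6 16.9] [0.606  0.0322 0.0978] 35
handle 25 [161.7 221.8] [0.485 0.231 0.123] [0.498 0.237 0.181] topend [0.4911 0.2325 0.1769] 12
handle 57 [142.  222.8] [0.483 0.28  0.126] [0.496 0.292 0.18 ] topend [0.4885 0.2883 0.175 ] 19
toolblk [array([490.2, 261.6]), array([55.9, 90.5]), np.float64(2.2)] 485
kitblk [array([ 548.9, -280.4]), array([72.8, 68.3]), np.float64(67.8)] 406
ringdark 39 [ 0.5486 -0.2745  0.0331] [array([ 551.4, -284.3]), array([35.8, 41.1]), np.float64(89.1)]
peg 26 [ 0.5427 -0.2791  0.0354]
side
roller [0.4466 0.1292] 0.0009 182
rollerblue [0.5453 0.1377] 0.001 160
stub [ 0.6096 -0.0641] 0.0005 151
roller2 [0.6049 0.0312] 0.0005 156
tin [ 0.455  -0.0828] 0.0006 335
rollertop [446.2 128.1] [51.8 52.1] [0.4451 0.1248 0.0293] 246
stubtop [608.4 -65.8] [16.2 19.4] [ 0.6078 -0.0658  0.098 ] 56
stub2top [604.  29.] [17.5 18.2] [0.6039 0.0282 0.098 ] 45
handle 214 [181.5 128.9] [0.481 0.228 0.121] [0.497 0.29  0.179] topend [0.4888 0.2561 0.1731] 55
toolblk [array([489.2, 259.8]), array([56.8, 96.2]), np.float64(2.5)] 361
kitblk [array([ 548.1, -281.9]), array([74.5, 68.4]), np.float64(67.6)] 1133
ringdark 90 [ 0.5511 -0.2847  0.034 ] [array([ 552.3, -283.5]), array([37. , 46.8]), np.float64(54.7)]
peg 90 [ 0.5432 -0.28    0.0369]
```

```bash
cat > go.py <<'E'
import sys
from h import *
from scipy.spatial.transform import Rotation as R
x,y,z,yaw=map(float,sys.argv[1:5])
s=ctrl.get_state(); r=R.from_quat(s["tcp_rot"]).as_matrix()
c=np.degrees(np.arctan2(r[1,0],r[0,0])); g=np.radians(yaw); 
T=np.array([[np.cos(g),np.sin(g),0],[np.sin(g),-np.cos(g),0],[0,0,-1]])
rv=np.degrees(R.from_matrix(r.T@T).as_rotvec())
d=np.array([x,y,z])-s["eef_pos"]
print("t",round(s["time"],2),"pos",np.round(s["eef_pos"],4),"yaw",round(c,2),"turn",np.round(rv,2),"shift cm now-frame",np.round(r.T@d*100,2),"after-turn",np.round(T.T@d*100,2),"gap mm",round(s["finger_gap"]*88,1),"F",np.round(s["ft_force"],1))
E
python3 go.py .4467 .1295 .238 0
```

```text
t 0.1 pos [0.1241 0.5356 0.2382] yaw 76.95 turn [3.000e-02 7.000e-02 7.695e+01] shift cm now-frame [-32.28  40.6    0.05] after-turn [3.226e+01 4.061e+01 2.000e-02] gap mm 88.3 F [-1.   0.5 -0.3]
```

apply_moves(deltas=[[[0,0,0],[0,0,7]],[[0,0,0],[0,0,7]],[[0,0,0],[0,0,7]],[[0,0,0],[0,0,7]],[[0,0,0],[0,0,7]],[[0,0,0],[0,0,7]],[[0,0,0],[0,0,7]],[[0,0,0],[0,0,7]],[[0,0,0],[0,0,7]],[[0,0,0],[0,0,7]],[[0,0,0],[0,0,7]]])

```text
time: 1.02
eef_pos: [0.1241, 0.5356, 0.2384]
tcp_rot: [1.0, -0.003, -0.0, 0.0]
ft_force: [-0.2, 0.3, -0.6]
finger_gap: 1.001
```

apply_moves(deltas=[[[2.3,2.9,0],[0,0,0]],[[2.3,2.9,0],[0,0,0]],[[2.3,2.9,0],[0,0,0]],[[2.3,2.9,0],[0,0,0]],[[2.3,2.9,0],[0,0,0]],[[2.3,2.9,0],[0,0,0]],[[2.3,2.9,0],[0,0,0]],[[2.3,2.9,0],[0,0,0]],[[2.3,2.9,0],[0,0,0]],[[2.3,2.9,0],[0,0,0]],[[2.3,2.9,0],[0,0,0]],[[2.3,2.9,0],[0,0,0]],[[2.3,2.9,0],[0,0,0]],[[2.3,2.9,0],[0,0,0]],[[0,0,0],[0,0,0]],[[0,0,0],[0,0,0]]])

```text
time: 2.35
eef_pos: [0.4464, 0.1283, 0.2382]
tcp_rot: [1.0, -0.002, -0.001, -0.0]
ft_force: [0.2, 0.2, 0.2]
finger_gap: 0.997
```

```bash
python3 go.py .4467 .1295 .006 0
```

```text
t 2.35 pos [0.4464 0.1283 0.2382] yaw -0.23 turn [-0.    0.07 -0.23] shift cm now-frame [ 0.06 -0.12 23.22] after-turn [ 0.03 -0.12 23.22] gap mm 87.8 F [0.2 0.2 0.2]
```

apply_moves(deltas=[[[0,-0.12,3.5],[0,0,0]],[[0,0,3.5],[0,0,0]],[[0,0,3.5],[0,0,0]],[[0,0,3.5],[0,0,0]],[[0,0,3.5],[0,0,0]],[[0,0,2.5],[0,0,0]],[[0,0,1.8],[0,0,0]],[[0,0,1.4],[0,0,0]],[[0,0,0],[0,0,0]],[[0,0,0],[0,0,0]]])

```text
time: 3.18
eef_pos: [0.4451, 0.1315, 0.0068]
tcp_rot: [1.0, 0.0, -0.001, -0.0]
ft_force: [0.3, 0.4, -0.4]
finger_gap: 0.999
```

apply_moves(deltas=[[[0,0,0],[0,0,0]],[[0,0,0],[0,0,0]],[[0,0,0],[0,0,0]],[[0,0,0],[0,0,0]],[[0,0,0],[0,0,0]],[[0,0,0],[0,0,0]],[[0,0,0],[0,0,0]],[[0,0,0],[0,0,0]]], fingers=4.5)

```text
time: 3.85
eef_pos: [0.4461, 0.1307, 0.0071]
tcp_rot: [1.0, -0.0, 0.0, -0.0]
ft_force: [-1.0, 0.3, 5.5]
finger_gap: 0.601
```

```bash
python3 go.py .6093 -.0637 .13 0
python3 - <<'E'
from m import *
for n in("top","side"):
    f=grab(n);save(n+"1.png",f["image"],1.5);W=cloud(f)
    m=near(W,(.4467,.1295),.04,.004,.025);hsv=cv2.cvtColor(f["image"],cv2.COLOR_RGB2HSV);m&=(hsv[...,0]>15)&(hsv[...,0]<35)&(hsv[...,1]>130)
    P=W[m];print(n,m.sum(), cyl(P,(.4467,.1295),.027) if m.sum()>10 else '')
E
```

```text
t 3.85 pos [0.4461 0.1307 0.0071] yaw -0.05 turn [-0.   -0.05 -0.05] shift cm now-frame [ 16.35  19.42 -12.28] after-turn [ 16.32  19.44 -12.29] gap mm 52.9 F [-1.   0.3  5.5]
top 0 
side 179 (array([0.44592784, 0.12913328]), np.float64(0.0010659868003678324), 179)
```

apply_moves(deltas=[[[0,0,-2],[0,0,0]],[[0,0,-3],[0,0,0]],[[0,0,-3.5],[0,0,0]],[[0,0,-3.3],[0,0,0]],[[0.5,0.6,0],[0,0,0]],[[1.5,1.8,0],[0,0,0]],[[2,2.4,0],[0,0,0]],[[2.2,2.6,0],[0,0,0]],[[2.2,2.6,0],[0,0,0]],[[2.2,2.6,0],[0,0,0]],[[2.2,2.6,0],[0,0,0]],[[2,2.4,0],[0,0,0]],[[1,1.2,0],[0,0,0]],[[0.5,0.5,0],[0,0,0]],[[0,0,0],[0,0,0]],[[0,0,0],[0,0,0]],[[0,0,0],[0,0,0]]])

```text
time: 5.37
eef_pos: [0.6078, -0.0613, 0.1243]
tcp_rot: [1.0, 0.0, -0.001, -0.0]
ft_force: [-1.0, -0.1, -3.6]
finger_gap: 0.6
```

```bash
python3 go.py .6094 -.0626 .1 0
python3 - <<'E'
from m import *
for n in("top","side"):
    f=grab(n);save(n+"2.png",f["image"][60:300,120:420] if n=="side" else f["image"],1.5*(1.7 if n=="side" else 1));W=cloud(f)
    hsv=cv2.cvtColor(f["image"],cv2.COLOR_RGB2HSV);y=(hsv[...,0]>15)&(hsv[...,0]<35)&(hsv[...,1]>130)
    m=near(W,(.609,-.063),.045,.1,.17)&y
    P=W[m];print(n,m.sum(),np.round(P.min(0),3),np.round(P.max(0),3)) if m.any() else 0
    for a,b in((.118,.14),(.12,.15)):
        Q=P[(P[:,2]>a)&(P[:,2]<b)] if m.any() else []
        if len(Q)>10: print(cyl(Q,(.609,-.063),.027))
    m=near(W,(.609,-.063),.02,.05,.09); 
    if m.sum()>10: print("stub",cyl(W[m],(.609,-.063),.0125))
E
```

```text
t 5.37 pos [ 0.6078 -0.0613  0.1243] yaw 0.0 turn [-0.04  0.09  0.  ] shift cm now-frame [0.17 0.13 2.43] after-turn [0.16 0.13 2.43] gap mm 52.8 F [-1.  -0.1 -3.6]
side 499 [ 0.567 -0.091  0.121] [ 0.636 -0.039  0.155]
(array([ 0.607347 , -0.0626205]), np.float64(0.0009430121374008685), 196)
(array([ 0.60686967, -0.06183232]), np.float64(0.0018553512345259367), 436)
stub (array([ 0.60956129, -0.06372621]), np.float64(0.0005894722760696192), 151)
```

View pics/side2.png

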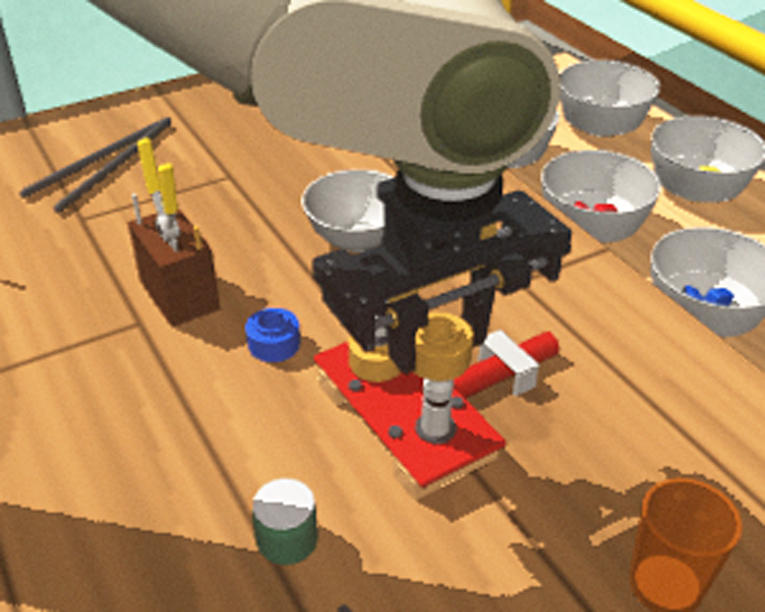

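The side view shows the roller held level over the stub. The fit says it needs +2 mm in x and about −1.2 mm in y, which agrees with the plan.

apply_moves(deltas=[[[0.2,0.12,0],[0,0,0]],[[0,0,0.8],[0,0,0]],[[0,0,0.8],[0,0,0]],[[0,0,0.8],[0,0,0]],[[0,0,0.6],[0,0,0]],[[0,0,0.5],[0,0,0]],[[0,0,0],[0,0,0]]])

```text
time: 6.05
eef_pos: [0.6101, -0.0635, 0.0883]
tcp_rot: [1.0, -0.0, -0.001, -0.0]
ft_force: [-0.1, 0.6, -3.8]
finger_gap: 0.604
```

apply_moves(deltas=[[[0,0,0.6],[0,0,0]],[[0,0,0.6],[0,0,0]],[[0,0,0.6],[0,0,0]],[[0,0,0.6],[0,0,0]],[[0,0,0.6],[0,0,0]],[[0,0,0.5],[0,0,0]],[[0,0,0.3],[0,0,0]],[[0,0,0.2],[0,0,0]],[[0,0,0.1],[0,0,0]],[[0,0,0],[0,0,0]],[[0,0,0],[0,0,0]]])

```text
time: 6.97
eef_pos: [0.6106, -0.0636, 0.0488]
tcp_rot: [1.0, -0.0, -0.0, -0.0]
ft_force: [-1.8, 0.3, -4.7]
finger_gap: 0.599
```

apply_moves(deltas=[[[0,0,0.2],[0,0,0]],[[0,0,0.15],[0,0,0]],[[0,0,0.1],[0,0,0]],[[0,0,0],[0,0,0]],[[0,0,0],[0,0,0]]])

```text
time: 7.38
eef_pos: [0.6106, -0.0636, 0.0442]
tcp_rot: [1.0, -0.0, -0.0, -0.0]
ft_force: [-1.6, 1.4, -3.2]
finger_gap: 0.604
```

Release, opening only moderately, then look.

apply_moves(deltas=[[[0,0,0],[0,0,0]],[[0,0,0],[0,0,0]],[[0,0,0],[0,0,0]],[[0,0,0],[0,0,0]],[[0,0,0],[0,0,0]],[[0,0,0],[0,0,0]]], fingers=7.5)

```text
time: 7.88
eef_pos: [0.6108, -0.0637, 0.0444]
tcp_rot: [1.0, -0.0, 0.0, 0.0]
ft_force: [0.0, -0.8, -0.1]
finger_gap: 0.854
```

apply_moves(deltas=[[[0,0,-1],[0,0,0]],[[0,0,-2],[0,0,0]],[[0,0,-3.5],[0,0,0]],[[0,0,-4],[0,0,0]],[[0,0,-4],[0,0,0]],[[0,0,-4],[0,0,0]],[[0,0,-2],[0,0,0]],[[0,0,0],[0,0,0]]])

```text
time: 8.55
eef_pos: [0.6118, -0.0639, 0.2557]
tcp_rot: [1.0, -0.0, 0.005, 0.002]
ft_force: [0.0, 0.0, 0.5]
finger_gap: 0.853
```

```bash
python3 go.py .4898 .2604 .25 92.4
python3 - <<'E'
from m import *
for n in("top","side"):
    f=grab(n);W=cloud(f)
    hsv=cv2.cvtColor(f["image"],cv2.COLOR_RGB2HSV);y=(hsv[...,0]>15)&(hsv[...,0]<35)&(hsv[...,1]>130)
    for c in((.6095,-.0635),(.605,.031)):
        P=W[near(W,c,.035,.036,.11)&y]
        if len(P)>10:print(n,len(P),np.round(np.percentile(P,[1,99],0),4).tolist(),cyl(P[(P[:,2]>.04)&(P[:,2]<.062)],c,.027))
        P=W[near(W,c,.02,.085,.2)];print(len(P),np.round(P.mean(0),4))
    # small tools beside the pliers
    P=W[near(W,(.489,.26),.06,.084,.125)];print("z tops of short tools etc",np.round(np.percentile(P[:,2],[50,90,99]),3))
E
```

```text
t 8.55 pos [ 0.6118 -0.0639  0.2557] yaw -0.04 turn [  0.6   -0.3  -92.44] shift cm now-frame [-12.23 -32.42   0.34] after-turn [ 32.91 -10.83   0.57] gap mm 75.1 F [0.  0.  0.5]
top 30 [[0.6002, -0.0476, 0.0547], [0.6231, -0.0391, 0.0716]] (array([ 0.58953043, -0.06406525]), np.float64(0.0008035990423382877), 3)
0 [nan nan nan]
top 63 [[0.5839, 0.0308, 0.0513], [0.6303, 0.0575, 0.0838]] (array([0.60103433, 0.0263488 ]), np.float64(0.0010006886397071271), 4)
27 [0.6068 0.0378 0.0951]
z tops of short tools etc [0.104 0.12  0.123]
side 388 [[0.5838, -0.0923, 0.0404], [0.6348, -0.0435, 0.0722]] (array([ 0.61086099, -0.06460284]), np.float64(0.0005456225879434916), 145)
111 [ 0.6066 -0.0684  0.0945]
side 314 [[0.5783, 0.0032, 0.0415], [0.6279, 0.0515, 0.0744]] (array([0.60485616, 0.03109502]), np.float64(0.0004919862706526303), 138)
92 [0.6019 0.026  0.0942]
z tops of short tools etc [0.102 0.12  0.125]<stdin>:8: RuntimeWarning: Mean of empty slice.
  ret = um.true_divide(
```

apply_moves(deltas=[[[0,0,0],[0.6,-0.3,-7.1]],[[0,0,0],[0,0,-7.1]],[[0,0,0],[0,0,-7.1]],[[0,0,0],[0,0,-7.1]],[[0,0,0],[0,0,-7.1]],[[0,0,0],[0,0,-7.1]],[[0,0,0],[0,0,-7.1]],[[0,0,0],[0,0,-7.1]],[[0,0,0],[0,0,-7.1]],[[0,0,0],[0,0,-7.1]],[[0,0,0],[0,0,-7.1]],[[0,0,0],[0,0,-7.1]],[[0,0,0],[0,0,-7.1]]], fingers=8.8)

```text
time: 9.73
eef_pos: [0.6101, -0.0635, 0.2473]
tcp_rot: [0.691, 0.723, 0.001, -0.007]
ft_force: [0.1, -0.3, 0.3]
finger_gap: 0.998
```

apply_moves(deltas=[[[3,-1,0],[0,0,0]],[[3,-1,0],[0,0,0]],[[3,-1,0],[0,0,0]],[[3,-1,0],[0,0,0]],[[3,-1,0],[0,0,0]],[[3,-1,0],[0,0,0]],[[3,-1,0],[0,0,0]],[[3,-1,0],[0,0,0]],[[3,-1,0],[0,0,0]],[[3,-1,0],[0,0,0]],[[2.5,-0.8,0],[0,0,0]],[[0,0,0],[0,0,0]],[[0,0,0],[0,0,0]]])

```text
time: 10.82
eef_pos: [0.4891, 0.2575, 0.2518]
tcp_rot: [0.692, 0.722, 0.0, -0.006]
ft_force: [0.7, -0.1, -0.4]
finger_gap: 1.0
```

```bash
python3 go.py .4893 .2597 .143 92.4
```

```text
t 10.82 pos [0.4891 0.2575 0.2518] yaw 92.37 turn [-0.47 -0.54 -0.03] shift cm now-frame [ 0.12  0.12 10.88] after-turn [ 0.22  0.03 10.88] gap mm 88.0 F [ 0.7 -0.1 -0.4]
```

apply_moves(deltas=[[[0,0,0],[-0.47,-0.54,0]],[[0.22,0.03,2],[0,0,0]],[[0,0,2.5],[0,0,0]],[[0,0,2.5],[0,0,0]],[[0,0,2],[0,0,0]],[[0,0,1.3],[0,0,0]],[[0,0,0.6],[0,0,0]],[[0,0,0],[0,0,0]],[[0,0,0],[0,0,0]]])

```text
time: 11.57
eef_pos: [0.491, 0.2586, 0.1445]
tcp_rot: [0.693, 0.721, 0.001, 0.001]
ft_force: [-0.2, -0.0, 0.7]
finger_gap: 0.999
```

apply_moves(deltas=[[[0,0,0],[0,0,0]],[[0,0,0],[0,0,0]],[[0,0,0],[0,0,0]],[[0,0,0],[0,0,0]],[[0,0,0],[0,0,0]],[[0,0,0],[0,0,0]],[[0,0,0],[0,0,0]]], fingers=5)

```text
time: 12.15
eef_pos: [0.491, 0.2595, 0.1452]
tcp_rot: [0.693, 0.721, 0.002, 0.001]
ft_force: [-0.8, 1.6, 5.6]
finger_gap: 0.568
```

```bash
python3 go.py .4893 .2597 .25 92.4;python3 - <<'E'
from m import *
f=grab("side");save("side3.png",f["image"][60:220,120:330],3.6)
E
```

```text
t 12.15 pos [0.491  0.2595 0.1452] yaw 92.25 turn [ 0.28 -0.1  -0.15] shift cm now-frame [  0.05  -0.12 -10.48] after-turn [  0.03  -0.17 -10.48] gap mm 50.0 F [-0.8  1.6  5.6]
```

View pics/side3.png

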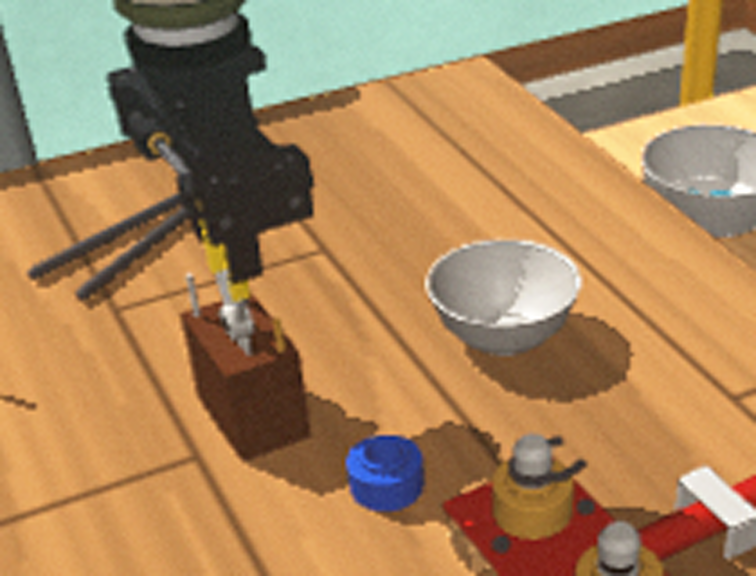

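apply_moves(deltas=[[[0,0,-0.5],[0,0,0]],[[0,0,-1],[0,0,0]],[[0,0,-1],[0,0,0]],[[0,0,-1.5],[0,0,0]],[[0,0,-1.5],[0,0,0]],[[0,0,-1.5],[0,0,0]],[[0,0,-1.5],[0,0,0]],[[0,0,-1.5],[0,0,0]],[[0,0,-1],[0,0,0]],[[0,0,0],[0,0,0]],[[0,0,0],[0,0,0]]])

```text
time: 13.12
eef_pos: [0.4902, 0.259, 0.2548]
tcp_rot: [0.693, 0.721, 0.002, 0.001]
ft_force: [0.5, 0.1, -2.2]
finger_gap: 0.568
```

```bash
python3 go.py .5584 -.2859 .25 67.7;python3 - <<'E'
from m import *
f=grab("side");save("side4.png",f["image"][40:200,110:270],3.6)
W=cloud(f);P=W[near(W,(.489,.26),.05,.085,.3)]
for z in np.arange(.085,.24,.01):
    Q=P[abs(P[:,2]-z)<.005]
    if len(Q):print(round(z,3),len(Q),np.round(Q.min(0)[:2],3),np.round(Q.max(0)[:2],3),np.round(Q.mean(0)[:2],3))
E
```

```text
t 13.12 pos [0.4902 0.259  0.2548] yaw 92.25 turn [ 0.2  -0.11 24.55] shift cm now-frame [-54.72   4.68   0.43] after-turn [-47.83  26.99   0.48] gap mm 50.0 F [ 0.5  0.1 -2.2]
0.085 15 [0.468 0.221] [0.511 0.296] [0.497 0.266]
0.095 17 [0.468 0.221] [0.511 0.298] [0.496 0.269]
0.105 19 [0.467 0.222] [0.512 0.295] [0.496 0.271]
0.115 16 [0.469 0.288] [0.511 0.301] [0.498 0.293]
0.125 15 [0.484 0.252] [0.508 0.301] [0.492 0.272]
0.135 25 [0.484 0.242] [0.492 0.279] [0.486 0.255]
0.145 19 [0.483 0.247] [0.492 0.268] [0.487 0.254]
0.155 21 [0.483 0.248] [0.491 0.27 ] [0.486 0.256]
0.165 19 [0.484 0.248] [0.492 0.27 ] [0.487 0.256]
0.175 19 [0.484 0.249] [0.492 0.27 ] [0.487 0.256]
0.185 17 [0.48  0.247] [0.492 0.265] [0.487 0.252]
0.195 28 [0.478 0.247] [0.497 0.261] [0.487 0.25 ]
0.205 36 [0.478 0.246] [0.496 0.269] [0.485 0.252]
0.215 36 [0.48  0.242] [0.495 0.275] [0.486 0.257]
0.225 27 [0.484 0.238] [0.493 0.279] [0.487 0.257]
0.235 40 [0.481 0.234] [0.494 0.279] [0.487 0.255]
```

View pics/side4.png

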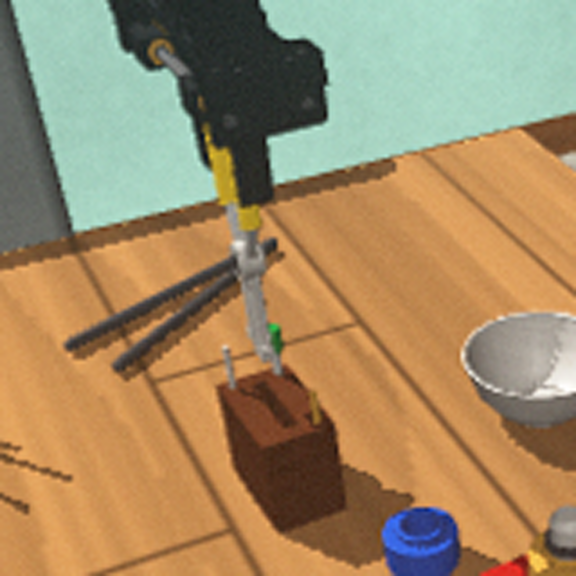

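Run:
```python
from m import *
g=np.radians(-22.3);ex=np.array([np.cos(g),np.sin(g)]);ey=np.array([-ex[1],ex[0]])
can=[]
for n,f in F.items():
    W=cloud(f);im=f["image"].astype(int);c={"top":(.5489,-.2804),"side":(.5481,-.2819)}[n]
    m=near(W,c,.05,.005,.05);d=W[...,:2]-np.array(c);a=d@ex;b=d@ey
    print(n,"slot low pts",end=' ')
    s=m&(W[...,2]<.026)&(abs(a)<.031)&(abs(b)<.033)
    print(s.sum(),np.round(np.percentile(a[s],[5,50,95])*1e3,1) if s.any() else '',np.round(np.percentile(b[s],[5,50,95])*1e3,1) if s.any() else '')
    D=m&(im.max(-1)<95)&(abs(a)<.032)&(abs(b)<.034)
    pts=[]
    for v,u in zip(*np.where(D)):
        p=ray(f,u,v,.034)[:2]-np.array(c);pts.append([p@ex*1e3,p@ey*1e3])
    pts=np.array(pts); o=np.argsort(pts[:,0]);
    print("ring dark a range",np.round(np.percentile(pts[:,0],[2,98]),1),"b",np.round(np.percentile(pts[:,1],[2,98]),1))
    e=pts[pts[:,0]>np.percentile(pts[:,0],98)-12]
    for sgn in(1,-1):
        q=e[sgn*(e[:,1]-np.median(pts[:,1]))>4]; 
        if len(q):print(" end",sgn,np.round(q.mean(0),1),np.round(q.min(0),1),np.round(q.max(0),1),len(q))
    pg=m&(im.min(-1)>150)
    p=np.array([ray(f,u,v,.037)[:2]-np.array(c) for v,u in zip(*np.where(pg))]);print(" peg a,b",np.round(np.array([(p@ex),(p@ey)]).mean(1)*1e3,1),len(p))
```

```text
top slot low pts 91 [-21.8  16.6  22.8] [-30.5  -1.1  25.4]
ring dark a range [-19.8  20. ] b [-19.3  17. ]
 end 1 [13.8 14.3] [ 8.2 11.8] [19.7 17.8] 6
 end -1 [ 15.2 -16.8] [  9.3 -19.2] [ 21.3 -14.5] 9
 peg a,b [-6.8 -1. ] 27
side slot low pts 183 [11.4 17.9 22.5] [-22.3   3.8  29.8]
ring dark a range [-19.   24.3] b [-19.7  17.9]
 end 1 [19.1 13.2] [13.  10.5] [24.2 17.4] 14
 end -1 [ 18.8 -16.7] [ 12.5 -24.8] [ 25.1 -14.2] 14
 peg a,b [-5.2 -0.1] 91
```

apply_moves(deltas=[[[0,0,0],[0,0,7]],[[0,0,0],[0,0,7]],[[0,0,0],[0,0,7]],[[0,0,0],[0,0,3.5]],[[-1,0.6,0],[0,0,0]],[[-2,1.1,0],[0,0,0]],[[-3,1.7,0],[0,0,0]],[[-3.4,1.9,0],[0,0,0]],[[-3.4,1.9,0],[0,0,0]],[[-3.4,1.9,0],[0,0,0]],[[-3.4,1.9,0],[0,0,0]],[[-3.4,1.9,0],[0,0,0]],[[-3.4,1.9,0],[0,0,0]],[[-3.4,1.9,0],[0,0,0]],[[-3.4,1.9,0],[0,0,0]],[[-3.4,1.9,0],[0,0,0]],[[-3.4,1.9,0],[0,0,0]],[[-3.4,1.9,0],[0,0,0]],[[-2.5,1.4,0],[0,0,0]],[[-1,0.6,0],[0,0,0]]])

```text
time: 14.83
eef_pos: [0.555, -0.2791, 0.2524]
tcp_rot: [0.831, 0.557, 0.001, -0.0]
ft_force: [0.8, -0.6, -0.9]
finger_gap: 0.565
```

```bash
python3 go.py .5584 -.2859 .25 67.7
```

```text
t 14.83 pos [ 0.555  -0.2791  0.2524] yaw 67.67 turn [ 0.03 -0.08 -0.03] shift cm now-frame [-0.5   0.57  0.24] after-turn [-0.5   0.57  0.24] gap mm 49.7 F [ 0.8 -0.6 -0.9]
```

Run:
```python
from m import *
g=np.radians(-22.3);ex=np.array([np.cos(g),np.sin(g)]);ey=np.array([-ex[1],ex[0]])
out=[]
for n,f in F.items():
    c=np.array({"top":(.5489,-.2804),"side":(.5481,-.2819)}[n]);S=5
    # image right=+a (mm -38..42), up=+b
    A,B=np.meshgrid(np.arange(-38,42,1/S),np.arange(40,-40,-1/S));X=c+(A[...,None]*ex+B[...,None]*ey)/1e3
    P=np.dstack([X,np.full(A.shape,.030)])@f["R"].T+f["t"]
    u=(f["fx"]*P[...,0]/P[...,2]+f["cx"]).astype(np.float32);v=(f["fy"]*P[...,1]/P[...,2]+f["cy"]).astype(np.float32)
    im=cv2.remap(f["image"],u,v,cv2.INTER_LINEAR)
    for k in range(-30,41,10):
        cv2.line(im,(int((k+38)*S),0),(int((k+38)*S),6 if k else 14),(255,0,255),1);cv2.line(im,(0,int((40-k)*S)),(6 if k else 14,int((40-k)*S)),(255,0,255),1)
    out.append(im)
save("rect.png",np.hstack(out))
```

```text
(no output)
```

View pics/rect.png

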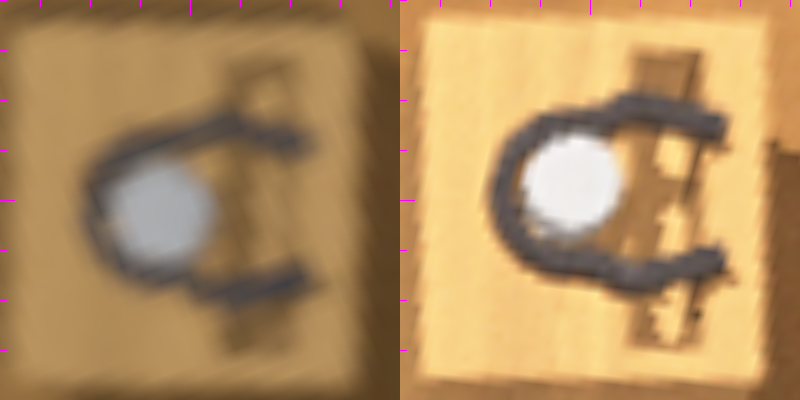

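```bash
python3 go.py .5624 -.2869 .18 67.7;python3 - <<'E'
from m import *
f=grab("side")
W=cloud(f);s=ctrl.get_state();c=s["eef_pos"][:2];P=W[near(W,c,.04,.1,.23)]
g=np.radians(67.7);jx=np.array([np.cos(g),np.sin(g)]);jy=np.array([np.sin(g),-np.cos(g)])
print(c)
for z in np.arange(.115,.22,.01):
    Q=P[abs(P[:,2]-z)<.005]; d=Q[:,:2]-c
    if len(Q):print(round(z,3),len(Q),"jx",np.round(np.percentile(d@jx,[3,50,97])*1e3,1),"jy",np.round(np.percentile(d@jy,[3,50,97])*1e3,1))
print(P[:,2].min())
E
```

```text
t 14.83 pos [ 0.555  -0.2791  0.2524] yaw 67.67 turn [ 0.03 -0.08 -0.03] shift cm now-frame [-0.45  0.97  7.24] after-turn [-0.44  0.98  7.24] gap mm 49.7 F [ 0.8 -0.6 -0.9]
[ 0.55524336 -0.27907979]
0.115 4 jx [-6.5 -0.7  5.1] jy [-2.4 -1.1  0.5]
0.125 28 jx [-16.6   3.2  15.1] jy [-2.6 -2.   1.4]
0.135 60 jx [-16.7 -11.1  16.1] jy [-3.  -1.3  4. ]
0.145 38 jx [-12.2  -9.    9.6] jy [-3.4 -1.8  4. ]
0.155 40 jx [-11.8 -10.2   8.3] jy [-3.6 -1.8  3.6]
0.165 44 jx [-11.5  -8.6   8.2] jy [-3.9 -2.   3.1]
0.175 26 jx [-11.   -9.7   4.8] jy [-4.  -1.4  3.3]
0.185 27 jx [-11.   -9.6   0.7] jy [-8.3 -1.1  3.9]
0.195 57 jx [-13.4 -11.5   8.8] jy [-10.   -6.6   6.7]
0.205 124 jx [-12.8  -3.6   7.4] jy [-9.4 -4.4  5.4]
0.215 59 jx [-16.8   8.   12. ] jy [-4.9 -1.8  3. ]
0.11765816811969039
```

apply_moves(deltas=[[[-0.45,0.95,0],[0,0,0]],[[0,0,1.5],[0,0,0]],[[0,0,2],[0,0,0]],[[0,0,2],[0,0,0]],[[0,0,1.2],[0,0,0]],[[0,0,0.5],[0,0,0]],[[0,0,0],[0,0,0]],[[0,0,0],[0,0,0]],[[0,0,0],[0,0,0]]])

```text
time: 15.63
eef_pos: [0.5636, -0.2822, 0.1831]
tcp_rot: [0.83, 0.558, 0.002, 0.001]
ft_force: [1.2, 0.4, -1.4]
finger_gap: 0.567
```

```bash
python3 go.py .5624 -.2869 .161 67.7;python3 - <<'E'
from m import *
f=grab("side");u,v=proj(f,(.5624,-.2869,.04)).astype(int);print(u,v);save("side5.png",f["image"][v-75:v+45,u-60:u+60],5)
W=cloud(f);s=ctrl.get_state();c=s["eef_pos"][:2];P=W[near(W,c,.03,.036,.15)]
g=np.radians(67.7);jx=np.array([np.cos(g),np.sin(g)]);jy=np.array([np.sin(g),-np.cos(g)])
for z in np.arange(.04,.09,.005):
    Q=P[abs(P[:,2]-z)<.0025]; d=Q[:,:2]-c
    if len(Q):print(round(z,3),len(Q),"jx",np.round(np.percentile(d@jx,[3,50,97])*1e3,1),"jy",np.round(np.percentile(d@jy,[3,50,97])*1e3,1))
E
```

```text
t 15.63 pos [ 0.5636 -0.2822  0.1831] yaw 67.79 turn [ 0.23 -0.09  0.09] shift cm now-frame [-0.49  0.06  2.2 ] after-turn [-0.48  0.06  2.21] gap mm 49.9 F [ 1.2  0.4 -1.4]
335 317
0.04 39 jx [-14.4  -5.5   2. ] jy [-27.7 -20.2 -12.8]
0.05 6 jx [-8.5 -1.1  7.4] jy [-4.  -3.9 -2.8]
0.055 10 jx [-12.6   1.9  13. ] jy [-4.1 -3.6 -1.9]
0.06 22 jx [-17.5  -5.9  14. ] jy [-4.5 -3.2  2.1]
0.065 30 jx [-17.5 -12.3  14. ] jy [-4.8 -2.4  2.3]
0.07 14 jx [-12.3  -6.3   7. ] jy [-4.9 -4.3  2.1]
0.075 20 jx [-12.6 -10.2   9.5] jy [-5.  -2.8  1.9]
0.08 14 jx [-12.3  -7.6   5.2] jy [-4.8 -2.9  2.3]
0.085 17 jx [-12.2 -10.6   7.6] jy [-4.9 -3.9  1.9]
```

View pics/side5.png

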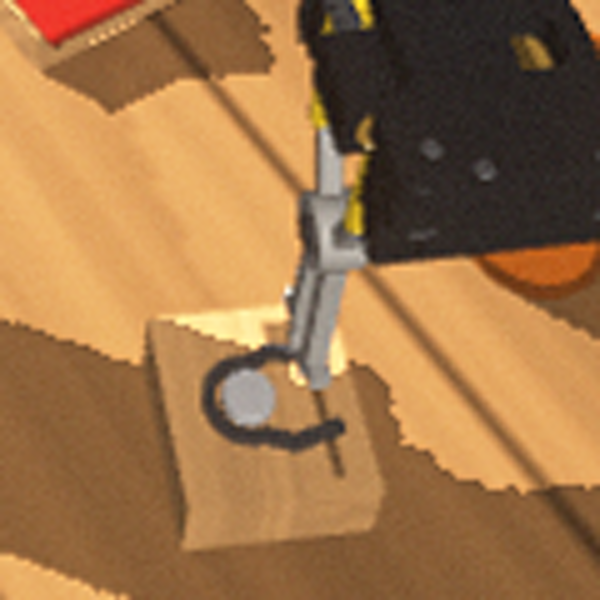

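Seen from the side, the plier tips hang about 14 mm above the ring's left end, so they need about 5 mm along −jaw x. The tumbler stays clear behind.

apply_moves(deltas=[[[-0.48,0.15,0],[0.2,0,0]],[[0,0,0.6],[0,0,0]],[[0,0,0.5],[0,0,0]],[[0,0,0.3],[0,0,0]],[[0,0,0.2],[0,0,0]],[[0,0,0.2],[0,0,0]],[[0,0,0],[0,0,0]],[[0,0,0],[0,0,0]]])

```text
time: 16.35
eef_pos: [0.5629, -0.2872, 0.1638]
tcp_rot: [0.83, 0.557, 0.0, -0.001]
ft_force: [0.5, 0.2, -0.9]
finger_gap: 0.566
```

```bash
python3 go.py .5624 -.2869 .161 67.7
```

```text
t 16.35 pos [ 0.5629 -0.2872  0.1638] yaw 67.75 turn [-0.08 -0.11  0.05] shift cm now-frame [ 0.01 -0.06  0.28] after-turn [ 0.01 -0.06  0.28] gap mm 49.8 F [ 0.5  0.2 -0.9]
```

Step down slowly, watching the vertical force.

apply_moves(deltas=[[[0,0,0.1],[0,0,0]],[[0,0,0.1],[0,0,0]],[[0,0,0],[0,0,0]],[[0,0,0],[0,0,0]]])

```text
time: 16.68
eef_pos: [0.5628, -0.2873, 0.1618]
tcp_rot: [0.83, 0.557, 0.0, -0.001]
ft_force: [-0.4, -0.4, -2.1]
finger_gap: 0.567
```

apply_moves(deltas=[[[0,0,0.1],[0,0,0]],[[0,0,0.05],[0,0,0]],[[0,0,0],[0,0,0]],[[0,0,0],[0,0,0]]])

```text
time: 17.02
eef_pos: [0.5629, -0.2873, 0.1603]
tcp_rot: [0.83, 0.557, 0.0, -0.001]
ft_force: [-0.2, -0.8, -1.8]
finger_gap: 0.564
```

```bash
python3 go.py .5624 -.2869 .161 67.7;python3 - <<'E'
from m import *
f=grab("side");u,v=proj(f,(.5624,-.2869,.04)).astype(int);save("side6.png",f["image"][v-45:v+35,u-45:u+45],7)
E
```

```text
t 17.02 pos [ 0.5629 -0.2873  0.1603] yaw 67.75 turn [-0.08 -0.11  0.05] shift cm now-frame [ 0.02 -0.06 -0.07] after-turn [ 0.02 -0.06 -0.07] gap mm 49.7 F [-0.2 -0.8 -1.8]
```

View pics/side6.png

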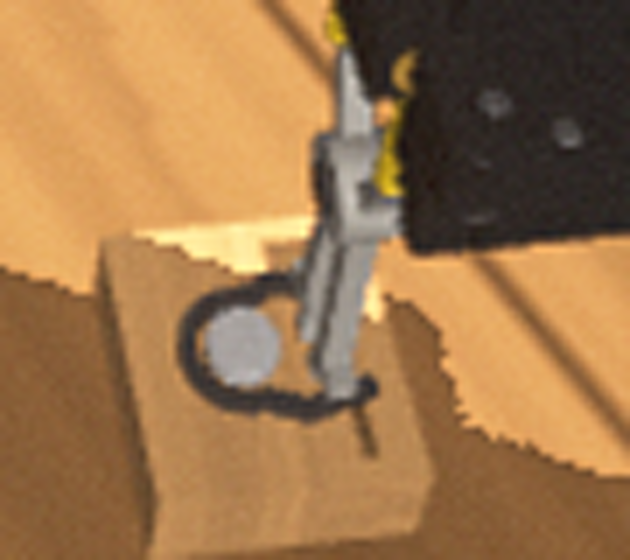

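The plier tips stand over the ring's ends, at the right x along them, and nothing touches yet. I keep lowering.

apply_moves(deltas=[[[0,0,0.1],[0,0,0]],[[0,0,0.05],[0,0,0]],[[0,0,0],[0,0,0]],[[0,0,0],[0,0,0]]])

```text
time: 17.4
eef_pos: [0.5632, -0.2875, 0.1596]
tcp_rot: [0.83, 0.557, 0.001, -0.0]
ft_force: [0.4, -0.1, 5.2]
finger_gap: 0.571
```

apply_moves(deltas=[[[0,0,0.1],[0,0,0]],[[0,0,0.05],[0,0,0]],[[0,0,0],[0,0,0]],[[0,0,0],[0,0,0]]])

```text
time: 17.73
eef_pos: [0.5629, -0.2873, 0.1574]
tcp_rot: [0.83, 0.557, 0.0, -0.001]
ft_force: [-0.1, 0.2, 4.6]
finger_gap: 0.568
```

apply_moves(deltas=[[[0,0,0],[0,0,0]],[[0,0,0],[0,0,0]],[[0,0,0],[0,0,0]],[[0,0,0],[0,0,0]],[[0,0,0],[0,0,0]]], fingers=4)

```text
time: 18.15
eef_pos: [0.563, -0.2873, 0.1578]
tcp_rot: [0.83, 0.557, 0.001, -0.001]
ft_force: [0.1, -0.0, 6.3]
finger_gap: 0.458
```

apply_moves(deltas=[[[0,0,0],[0,0,0]],[[0,0,0],[0,0,0]],[[0,0,0],[0,0,0]],[[0,0,0],[0,0,0]],[[0,0,0],[0,0,0]]], fingers=3)

```text
time: 18.57
eef_pos: [0.5632, -0.2871, 0.158]
tcp_rot: [0.83, 0.557, 0.001, -0.001]
ft_force: [1.5, 2.1, 8.1]
finger_gap: 0.339
```

apply_moves(deltas=[[[0,0,0],[0,0,0]],[[0,0,0],[0,0,0]],[[0,0,0],[0,0,0]],[[0,0,0],[0,0,0]],[[0,0,0],[0,0,0]]], fingers=2)

```text
time: 18.98
eef_pos: [0.5631, -0.2871, 0.1579]
tcp_rot: [0.83, 0.558, 0.001, -0.001]
ft_force: [1.2, 2.0, 6.7]
finger_gap: 0.275
```

```bash
python3 go.py .5624 -.2869 .161 67.7;python3 - <<'E'
from m import *
f=grab("side");u,v=proj(f,(.5624,-.2869,.04)).astype(int);a=f["image"][v-45:v+35,u-45:u+45]
f=grab("top");u,v=proj(f,(.5624,-.2869,.04)).astype(int);b=f["image"][v-40:v+40,u-25:u+25]
save("sq7.png",np.hstack([a,b]),5.5)
E
```

```text
t 18.98 pos [ 0.5631 -0.2871  0.1579] yaw 67.77 turn [-0.02 -0.13  0.07] shift cm now-frame [-0.01 -0.08 -0.31] after-turn [-0.01 -0.08 -0.31] gap mm 24.2 F [1.2 2.  6.7]
```

View pics/sq7.png

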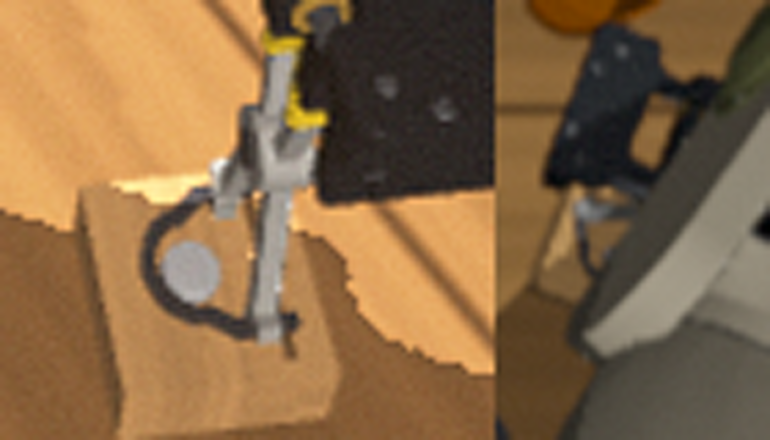

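The handles are at their stop (24 mm), and the side crop shows the ring spread on the tips. I lift it straight up.

apply_moves(deltas=[[[0,0,-0.3],[0,0,0]],[[0,0,-0.5],[0,0,0]],[[0,0,-0.8],[0,0,0]],[[0,0,-1.2],[0,0,0]],[[0,0,-1.5],[0,0,0]],[[0,0,-1.5],[0,0,0]],[[0,0,-1.5],[0,0,0]],[[0,0,-1.5],[0,0,0]],[[0,0,-1],[0,0,0]],[[0,0,-0.4],[0,0,0]],[[0,0,0],[0,0,0]],[[0,0,0],[0,0,0]]])

```text
time: 20.08
eef_pos: [0.5628, -0.2874, 0.2586]
tcp_rot: [0.83, 0.557, 0.0, -0.002]
ft_force: [-0.6, 0.6, -2.1]
finger_gap: 0.28
```

```bash
python3 go.py .6249 -.0701 .26 67.7;cat > ring.py <<'E'
from m import *
import sys
f=grab("side");W=cloud(f);s=ctrl.get_state();c=s["eef_pos"];im=f["image"].astype(int)
g=np.radians(67.7);jx=np.array([np.cos(g),np.sin(g)]);ex=np.array([np.sin(g),-np.cos(g)])
z0=c[2]-.126
o=c[:2]-.0167*ex
P=W[near(W,o,.042,z0-.018,z0+.014)];d=P[:,:2]-c[:2]
col=im[near(W,o,.042,z0-.018,z0+.014)].max(-1)
dk=col<80
if dk.sum()>5:
    Q=P[dk];e=(Q[:,:2]-c[:2]);a=e@ex*1e3;b=e@jx*1e3
    print("ring n",dk.sum(),"x",np.round(np.percentile(a,[2,50,98]),1),"y",np.round(np.percentile(b,[2,50,98]),1),"z",np.round(np.percentile(Q[:,2],[2,50,98]),4))
    A=np.c_[Q[:,:2]-o,np.ones(len(Q))];print("plane slope x,y,z@center",np.round(np.linalg.lstsq(A,Q[:,2],rcond=None)[0],4))
    bk=Q[a<np.percentile(a,15)];print("back z",np.round(bk.mean(0),4),"front z",np.round(Q[a>np.percentile(a,85)].mean(0),4))
lt=col>110
Q=P[lt];print("light(tips) z min",Q[:,2].min() if len(Q) else '', "x",np.round(np.percentile((Q[:,:2]-c[:2])@ex*1e3,[3,50,97]),1),"y",np.round(np.percentile((Q[:,:2]-c[:2])@jx*1e3,[3,50,97]),1))
E
python3 ring.py
```

```text
t 20.08 pos [ 0.5628 -0.2874  0.2586] yaw 67.75 turn [-0.14 -0.13  0.05] shift cm now-frame [22.47 -2.48 -0.08] after-turn [22.46 -2.5  -0.14] gap mm 24.7 F [-0.6  0.6 -2.1]
ring n 98 x [-31.4 -17.3   8.2] y [-23.6  -6.8  25.8] z [0.1332 0.1349 0.1368]
plane slope x,y,z@center [-0.0044  0.0203  0.135 ]
back z [ 0.5341 -0.2763  0.1351] front z [ 0.5615 -0.2899  0.1346]
light(tips) z min 0.12590342998790505 x [-33.6  -4.2   5.7] y [-27.9  -4.5  29.3]
```

apply_moves(deltas=[[[0.5,0,0],[0,0,0]],[[1,-0.1,0],[0,0,0]],[[1.6,-0.2,0],[0,0,0]],[[2,-0.2,0],[0,0,0]],[[2.2,-0.3,0],[0,0,0]],[[2.2,-0.3,0],[0,0,0]],[[2.2,-0.3,0],[0,0,0]],[[2.2,-0.3,0],[0,0,0]],[[2.2,-0.2,0],[0,0,0]],[[2.2,-0.2,0],[0,0,0]],[[1.8,-0.2,0],[0,0,0]],[[1.2,-0.1,0],[0,0,0]],[[0.7,-0.1,0],[0,0,0]],[[0.3,0,0],[0,0,0]],[[0.2,0,0],[0,0,0]],[[0,0,0],[0,0,0]],[[0,0,0],[0,0,0]]])

```text
time: 21.55
eef_pos: [0.6249, -0.0705, 0.2598]
tcp_rot: [0.831, 0.557, 0.0, -0.001]
ft_force: [0.1, -0.1, -1.7]
finger_gap: 0.276
```

```bash
python3 go.py .6249 -.0701 .242 67.7; python3 ring.py
python3 - <<'E'
from m import *
f=grab("side");u,v=proj(f,(.61,-.065,.11)).astype(int);a=f["image"][v-40:v+40,u-40:u+40]
W=cloud(f);m=near(W,(.6095,-.0638),.02,.05,.09);print("stub",cyl(W[m],(.609,-.063),.0125));P=W[near(W,(.61,-.064),.036,.04,.062)];print("roller",cyl(P,(.61,-.064),.027))
# ring pixels (dark) -> plane z=.133
s=ctrl.get_state();c=s["eef_pos"]
save("ov8.png",a,7)
f=grab("top");u,v=proj(f,(.61,-.065,.11)).astype(int);print("top visible?",f["image"][v-2:v+3,u-2:u+3].mean((0,1)))
E
```

```text
t 21.55 pos [ 0.6249 -0.0705  0.2598] yaw 67.7 turn [-0.08 -0.1  -0.  ] shift cm now-frame [ 0.03 -0.01  1.78] after-turn [ 0.04 -0.01  1.78] gap mm 24.3 F [ 0.1 -0.1 -1.7]
ring n 18 x [-27.3 -10.7   9.3] y [-24.  -16.4  22.7] z [0.1342 0.1354 0.1369]
plane slope x,y,z@center [-0.0143 -0.0003  0.1355]
back z [ 0.5987 -0.0655  0.1352] front z [ 0.6248 -0.093   0.1354]
light(tips) z min 0.1278589743211134 x [-33.5  -4.    2. ] y [-28.2   2.1  26.9]
stub (array([ 0.60836865, -0.06486371]), np.float64(0.002537811025509761), 178)
roller (array([ 0.61077278, -0.06470142]), np.float64(0.00042952690558217127), 173)
top visible? [136.6  132.72 125.44]
```

View pics/ov8.png

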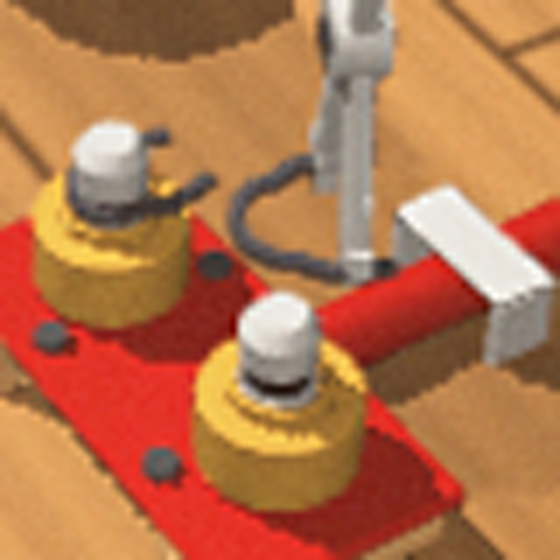

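```bash
cat > rc.py <<'E'
from m import *
import sys
zr=float(sys.argv[1])
f=grab("side");s=ctrl.get_state();c=np.array(s["eef_pos"]);h=c[2]-zr
hsv=cv2.cvtColor(f["image"],cv2.COLOR_RGB2HSV)
g=np.radians(67.7);jx=np.array([np.cos(g),np.sin(g)]);ex=np.array([np.sin(g),-np.cos(g)])
W=cloud(f);im=f["image"]
near_=near(W,c[:2]-.014*ex,.034,h-.012,h+.008)
m=near_&(im.max(-1)<95)
q=np.array([ray(f,u,v,h)[:2] for v,u in zip(*np.where(m))])-c[:2];a=q@ex*1e3;b=q@jx*1e3
print("h",round(h,4),"n",len(a),"ring x",np.round([a.min(),a.max()],1),"y",np.round([b.min(),b.max()],1),"median z",np.round(np.median(W[m][:,2]),4))
k=a<a.min()+3;print("back apex y",np.round(b[k].mean(),1))
w=near_&(im.min(-1)>120)&(hsv[...,1]<60)
q=np.array([ray(f,u,v,h)[:2] for v,u in zip(*np.where(w&(W[...,2]<h+.004)))])-c[:2]
if len(q):
    a=q@ex*1e3;b=q@jx*1e3
    for sg in(1,-1):
        k=sg*b>5
        if k.any(): print("tip",sg,k.sum(),"x",np.round(a[k].mean(),1),"y",np.round(b[k].mean(),1))
E
python3 rc.py .126
```

```text
h 0.1338 n 53 ring x [-30.6   9.8] y [-22.4  29.8] median z 0.1359
back apex y 0.4
tip 1 3 x 0.0 y 18.5
```

Run:
```python
from m import *
f=grab("side");c=np.array(ctrl.get_state()["eef_pos"]);h=.134
g=np.radians(67.7);jx=np.array([np.cos(g),np.sin(g)]);ex=np.array([np.sin(g),-np.cos(g)])
im=f["image"].max(-1).astype(np.float32)
def samp(a,b):
    u,v=proj(f,[*(c[:2]+(a*ex+b*jx)/1e3),h]);return int(cv2.getRectSubPix(im,(1,1),(float(u),float(v)))[0,0])
for b in(-4,0,4):print("y",b,[(a,samp(a,b)) for a in range(-42,-18,1)])
for a in(-17,-12,-8):print("x",a,[(b,samp(a,b)) for b in range(-32,-12,2)],[(b,samp(a,b)) for b in range(12,34,2)])
for b in(-21,-23,-25):print("right end y",b,[(a,samp(a,b)) for a in range(0,18,1)])
```

```text
y -4 [(-42, 220), (-41, 221), (-40, 225), (-39, 229), (-38, 221), (-37, 205), (-36, 191), (-35, 177), (-34, 152), (-33, 120), (-32, 99), (-31, 90), (-30, 88), (-29, 93), (-28, 103), (-27, 123), (-26, 143), (-25, 159), (-24, 173), (-23, 181), (-22, 187), (-21, 190), (-20, 191), (-19, 194)]
y 0 [(-42, 221), (-41, 225), (-40, 226), (-39, 211), (-38, 198), (-37, 198), (-36, 199), (-35, 177), (-34, 153), (-33, 124), (-32, 96), (-31, 91), (-30, 91), (-29, 105), (-28, 127), (-27, 149), (-26, 170), (-25, 181), (-24, 187), (-23, 191), (-22, 195), (-21, 196), (-20, 195), (-19, 196)]
y 4 [(-42, 204), (-41, 205), (-40, 198), (-39, 195), (-38, 193), (-37, 195), (-36, 199), (-35, 193), (-34, 166), (-33, 140), (-32, 116), (-31, 97), (-30, 97), (-29, 102), (-28, 137), (-27, 170), (-26, 180), (-25, 190), (-24, 192), (-23, 194), (-22, 197), (-21, 199), (-20, 199), (-19, 198)]
x -17 [(-32, 220), (-30, 201), (-28, 194), (-26, 190), (-24, 186), (-22, 173), (-20, 136), (-18, 88), (-16, 82), (-14, 85)] [(12, 202), (14, 162), (16, 121), (18, 82), (20, 89), (22, 106), (24, 141), (26, 175), (28, 197), (30, 19
[... 406 characters left out ...]
6, 187), (18, 186), (20, 168), (22, 113), (24, 82), (26, 95), (28, 109), (30, 128), (32, 171)]
right end y -21 [(0, 157), (1, 162), (2, 163), (3, 164), (4, 139), (5, 105), (6, 81), (7, 61), (8, 54), (9, 53), (10, 72), (11, 100), (12, 125), (13, 148), (14, 165), (15, 178), (16, 187), (17, 193)]
right end y -23 [(0, 148), (1, 153), (2, 157), (3, 155), (4, 130), (5, 105), (6, 94), (7, 82), (8, 80), (9, 80), (10, 109), (11, 138), (12, 162), (13, 187), (14, 201), (15, 217), (16, 220), (17, 222)]
right end y -25 [(0, 133), (1, 144), (2, 157), (3, 155), (4, 144), (5, 138), (6, 137), (7, 134), (8, 130), (9, 140), (10, 167), (11, 190), (12, 208), (13, 221), (14, 225), (15, 226), (16, 224), (17, 222)]
```

apply_moves(deltas=[[[-0.09,-0.17,0],[0,0,0]],[[0,0,0.3],[0,0,0]],[[0,0,0.5],[0,0,0]],[[0,0,0.6],[0,0,0]],[[0,0,0.6],[0,0,0]],[[0,0,0.4],[0,0,0]],[[0,0,0.2],[0,0,0]],[[0,0,0],[0,0,0]],[[0,0,0],[0,0,0]]])

```text
time: 22.55
eef_pos: [0.6231, -0.0699, 0.2338]
tcp_rot: [0.83, 0.557, 0.0, -0.001]
ft_force: [-0.7, 0.6, -1.9]
finger_gap: 0.277
```

```bash
python3 go.py .6249 -.0701 .202 67.7; python3 rc.py .126
```

```text
t 22.55 pos [ 0.6231 -0.0699  0.2338] yaw 67.75 turn [-0.08 -0.11  0.05] shift cm now-frame [0.05 0.18 3.18] after-turn [0.05 0.17 3.18] gap mm 24.4 F [-0.7  0.6 -1.9]
h 0.108 n 57 ring x [-33.5  11. ] y [-24.1  27.7] median z 0.1094
back apex y 2.9
tip 1 9 x -1.3 y 19.3
tip -1 20 x -16.2 y -10.6
```

Run:
```python
from m import *
f=grab("side");h=.108
u,v=proj(f,(.6096,-.0641,.1)).astype(int);S=10
a=cv2.resize(f["image"][v-28:v+32,u-30:u+40],None,fx=S,fy=S,interpolation=cv2.INTER_CUBIC)
t=np.linspace(0,2*np.pi,60)
for r,z,col in((.0125,h,(0,255,0)),(.0085,.098,(0,0,255))):
    p=np.array([proj(f,(.6096+r*np.cos(k),-.0641+r*np.sin(k),z)) for k in t]);p=((p-[u-30,v-28]+.5)*S).astype(np.int32);cv2.polylines(a,[p],True,col,1)
save("ov9.png",a)
```

```text
(no output)
```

View pics/ov9.png

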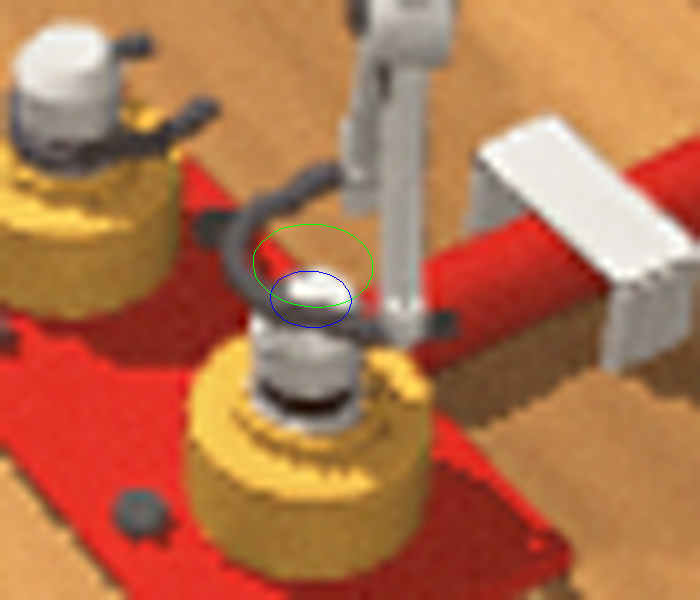

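The overlay puts the axle circle inside the ring's opening, slightly close to the back and the near strand. I shift about 1 mm and lower with force checks. That makes 12 pictures viewed, so the rest is by numbers.

apply_moves(deltas=[[[-0.1,-0.05,0],[0,0,0]],[[0,0,0.3],[0,0,0]],[[0,0,0.3],[0,0,0]],[[0,0,0.3],[0,0,0]],[[0,0,0.2],[0,0,0]],[[0,0,0],[0,0,0]],[[0,0,0],[0,0,0]]])

```text
time: 23.23
eef_pos: [0.6222, -0.0706, 0.2226]
tcp_rot: [0.83, 0.557, 0.0, -0.001]
ft_force: [-0.5, 0.4, -2.5]
finger_gap: 0.276
```

apply_moves(deltas=[[[0,0,0.3],[0,0,0]],[[0,0,0.3],[0,0,0]],[[0,0,0.2],[0,0,0]],[[0,0,0],[0,0,0]],[[0,0,0],[0,0,0]]])

```text
time: 23.65
eef_pos: [0.6222, -0.0706, 0.2147]
tcp_rot: [0.83, 0.557, 0.0, -0.001]
ft_force: [0.4, -1.3, -1.9]
finger_gap: 0.276
```

```bash
python3 go.py .6249 -.0701 .202 67.7; python3 rc.py .126
```

```text
t 23.65 pos [ 0.6222 -0.0706  0.2147] yaw 67.75 turn [-0.09 -0.11  0.05] shift cm now-frame [0.15 0.23 1.27] after-turn [0.15 0.23 1.27] gap mm 24.3 F [ 0.4 -1.3 -1.9]
h 0.0889 n 46 ring x [-30.9  10.6] y [-24.9  26.8] median z 0.0902
back apex y -2.1
tip 1 7 x -4.1 y 18.2
tip -1 12 x -12.8 y -10.1
```

apply_moves(deltas=[[[0,0,0.3],[0,0,0]],[[0,0,0.3],[0,0,0]],[[0,0,0.2],[0,0,0]],[[0,0,0.2],[0,0,0]],[[0,0,0.1],[0,0,0]],[[0,0,0.1],[0,0,0]],[[0,0,0],[0,0,0]],[[0,0,0],[0,0,0]],[[0,0,0],[0,0,0]]])

```text
time: 24.45
eef_pos: [0.6222, -0.0706, 0.2029]
tcp_rot: [0.83, 0.557, 0.001, -0.001]
ft_force: [0.7, -0.2, -2.6]
finger_gap: 0.278
```

```bash
python3 go.py .6249 -.0701 .202 67.7; python3 rc.py .126
python3 - <<'E'
from m import *
f=grab("side");W=cloud(f);P=W[near(W,(.61,-.064),.036,.04,.062)];print("roller",cyl(P,(.61,-.064),.027))
im=f["image"]
m=near(W,(.6055,.031),.035,.066,.095)&(im.max(-1)<95);print("stub2 ring z",m.sum(),np.round(np.percentile(W[m][:,2],[5,50,95]),4))
c=np.array(ctrl.get_state()["eef_pos"]);g=np.radians(67.7);jx=np.array([np.cos(g),np.sin(g)]);ex=np.array([np.sin(g),-np.cos(g)])
m=near(W,c[:2]-.014*ex,.034,.066,.09)&(im.max(-1)<95);Q=W[m];print("ring z",m.sum(),np.round(np.percentile(Q[:,2],[5,50,95]),4))
d=Q[:,:2]-c[:2];a=d@ex*1e3;b=d@jx*1e3
for nm,k in(("end",a>5),("near strand",(a<0)&(b<-8)),("far",(a<0)&(b>12)),("back",a<-26)):
    if k.sum(): print(nm,k.sum(),np.round(np.median(Q[k],0),4))
im2=im.max(-1).astype(np.float32);h=c[2]-.1263
def samp(a,b):
    u,v=proj(f,[*(c[:2]+(a*ex+b*jx)/1e3),h]);return int(cv2.getRectSubPix(im2,(1,1),(float(u),float(v)))[0,0])
for b in(2,4,8):print("y",b,[samp(a,b) for a in range(-40,-18,1)])
print("stub in TCP frame",(np.array([.6096,-.0641])-c[:2])@ex*1e3,(np.array([.6096,-.0641])-c[:2])@jx*1e3)
E
```

```text
t 24.45 pos [ 0.6222 -0.0706  0.2029] yaw 67.75 turn [-0.07 -0.12  0.05] shift cm now-frame [0.15 0.23 0.09] after-turn [0.15 0.23 0.09] gap mm 24.4 F [ 0.7 -0.2 -2.6]
h 0.0769 n 45 ring x [-30.5  10. ] y [-23.7  19.1] median z 0.0782
back apex y -6.1
tip 1 1 x 2.1 y 19.0
tip -1 1 x -13.6 y -6.6
roller (array([ 0.61085776, -0.0645353 ]), np.float64(0.0005037520176227727), 172)
stub2 ring z 51 [0.0754 0.0784 0.0803]
ring z 43 [0.0731 0.078  0.0805]
end 5 [ 0.6206 -0.0936  0.0789]
near strand 27 [ 0.6023 -0.0752  0.0782]
far 1 [ 0.6041 -0.048   0.079 ]
back 6 [ 0.592  -0.0688  0.0786]
y 2 [234, 236, 239, 244, 249, 235, 220, 185, 144, 122, 113, 115, 131, 141, 138, 137, 142, 146, 147, 146, 144, 143]
y 4 [208, 205, 202, 212, 227, 220, 201, 174, 139, 115, 116, 118, 132, 144, 150, 156, 158, 157, 152, 147, 145, 150]
y 8 [141, 139, 138, 140, 148, 154, 142, 130, 117, 106, 110, 121, 137, 161, 177, 174, 169, 161, 155, 167, 181, 195]
stub in TCP frame -14.15800449498837 1.2218616753780611
```

```bash
python3 -c "
from h import *
s=ctrl.get_state();print(s['time'],s['eef_pos'],s['finger_gap']*88,s['ft_force'],s['joint_velocities']);print(ctrl.hand_in())"
```

```text
24.55 [ 0.62223548 -0.07060282  0.2029396 ] 24.139618916289884 [-0.86572386  0.33087575 -1.71030779] [-2.62103922e-04 -4.81013666e-05  4.44950682e-04  1.63124221e-03
 -7.14168884e-04 -1.26856610e-03]
the job is handed in; nothing more can be done
None
```

I fitted the brass roller on the bare stub and let it go. I then spread the ring with the pliers, lowered it over the axle to the groove and handed in at 24.6 s, still holding the squeezed pliers. The interface reported no verdict.

Last checks before handing in:
- **Roller:** its axis measured about 1.3 mm from the axle axis (limit 2.5 mm). Its hub top read 72 mm against 71 mm expected, so it sits on the collar.
- **Pliers:** the fingers held the handles at 24 mm, which is their stop. I did not measure the final distance between the ring's ends; the pictures showed the ring clearly spread.
- **Ring height:** the ring's middle came out at about 76 to 77 mm, against the groove's 76 mm. The raw reading matched the fitted example ring (78 mm for both).
- **Level and forces:** the sampled ring heights lay within about 1 mm of each other, and side forces stayed around 1 N, so there was no sign of rubbing.

**Least certain:** how well the ring is centred along its gap direction. My estimates from its back, its front ends and the tips differed by about 3 mm. I placed the axle to suit the back inner edge, since the ring has to clear the axle there. That puts it within about 2 mm of centre, but the estimate from the tips alone would give about 3.5 mm, against a limit of 4 mm.

I never went near the tin, bowl, tumbler or blue roller, but did not measure them again at the end.

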